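# Wedge the brooder hood ajar

## Robot

A 6-joint arm with a two-finger parallel gripper is mounted at the origin on the work surface. World frame = base frame: x ahead of the robot, y to its left, z up, the work surface at z = 0. Lengths are in m, angles in degrees, forces in N, time in s.
With the tool pointing down it reaches from about 0.3 to 0.75 m from the base axis. Payload 8.5 kg.
Tool frame: the origin (TCP) lies at the very end of the fingers, on their centre line; the grasp point (between the pads) lies 19 mm behind it (env.hold_point_z is the distance from the TCP to the grasp point, in m); z points along the fingers, y is the line along which they close (so a half turn about z gives the same grasp; the last joint's range is limited). The gripper opens to 85 mm and grips with 20 to 120 N. Pads are 22 mm wide; open, the fingers measure 114 mm over their backs; the gripper's body (76 mm by 85 mm) begins 54 mm behind the grasp point. The pads swing forward as they close: fully open they stand 13 mm farther back than shut.
Start: joints at [58.425, 21.807, 74.336, -0, 83.858, -12.336], TCP at [0.181, 0.519, 0.231] pointing down, gripper open.
Joint ranges: [-178.18, 178.18], [-50.72, 133.34], [12.68, 142.11], [-81.47, 261.47], [9.98, 163.14], [-165.26, 165.26]. Speed limits (degrees/s): [136.94, 136.94, 180, 180, 180, 180].

## Interface

Orientations are given as a 3x3 rotation matrix whose columns are the frame's x, y, z axes.
In Python, from rig import env, optics gives the robot as it stands.
- The arm moves only by the shell command python3 -m jog 'ROWS' [OPENING] [FORCE]. ROWS is JSON, a list of rows, each an object with "linear": the shift along the tool's x, y, z in units of 40 mm (1.0 is 40 mm), a list of three; "roll": the turn about the tool's z in units of 5 degrees (1.0 is 5 degrees). A call has 1 to 12 rows; each row shifts and turns the commanded pose from where the row before left it, along the tool's axes as they then stand; what a row does not reach is not made up. A row lasts 1/12 s, in which the tool goes at most 41.7 mm and 7.16 degrees, less where a joint would pass 70% of its speed; a pose out of reach is approached as far as the arm can. A call is refused whole if a number of a shift passes 1 or a number of a turn 1, either way. A call with a gripper value outside its range is refused whole. OPENING is the opening, from -1 (shut) to 1 (fully open), set as the call begins (- or left out, the last holds). The fingers move at their own pace and stop on an object; FORCE is the grip in N (left out, the last holds). Time passes only in rows, so rows that do not move let the fingers close. It gives the time, the measured TCP pose, the force, the opening and the grip force at its end, in the units of the state.
- env.observe(): the state, without advancing time (a new reading comes with each control period).
- optics.get_image(name): name is "scene" or "side" or "wrist"; returns the picture (480x640x3 uint8, red, green, blue); there is no depth.
- optics.calibration(name): a dict with "fov_y" (degrees; the focal length in pixels is half the picture's height over the tangent of half this angle, whatever the lens; pixels are square), "cx", "cy" (the principal point, pixels), "D" ([k1, k2, p1, p2, k3] as OpenCV has them; the pictures are not rectified), "T" (4x4, takes a point from camera to world coordinates). Camera axes: x right, y down, z forward; pixel columns grow to the right and rows downward; lengths in m; the calibration is good to about 2 mm. A picture is of the moment at which its call begins: read the wrist's pose just before it. calibration takes no time and is no camera call; for the wrist camera it gives the pose at the moment of the call.
- env.close_job(): hands the job in; it is judged then, once.
The state is a dict: "time_s": time; "q": joint angles; "qvel": joint speeds; "joint_efforts": joint torques, N m; "position": TCP position; "tool_rot": TCP orientation; "ft_force": force on the tool from outside, world axes, zero at the start; "wrist_torque": the same for the moment, N m; "grip_width": finger opening in m; "gripper_force": force on a finger pad.
Only numpy, scipy, OpenCV 4.12 (cv2) and the standard library are available. Lean on these libraries where they do the work, as an engineer would, in place of code of your own. Each camera call takes 0.05 s, during which the arm holds its last target. There are 200 camera calls.

## Task

The little nestling brooder needs airing: pick up the wooden wedge (not the flat block), lay it flat on the brooder's base plate and push its thin end straight in under the middle of the hood's front edge, until the hood just lifts and its front edge stands about 5 mm higher than before. Touch the hood with the wedge only and leave the block, the jar and the basket where they are. Finish while holding: keep the wedge gripped in place, flat on the base plate, carrying the hood, and do not let go.

Things in the scene. Friction and masses are not known exactly. Their poses are not given: they have to be found in the camera images.
- brooder: Small brooder fixed on the bench: bare white base plate 385 x 280 mm, 8 mm thick, with a white-framed clear hood on it. Origin: on the bench surface, below the middle of the hood's front edge; x points level inward under the hood (the way to push), y along the front edge, z up. The plate reaches 120 mm out in front of the hood (x = -0.12) and 140 mm to each side.
- hood: Hood 250 mm deep, 260 wide, 136 tall, upright flat front, 0.7 to 1.1 kg, hinged along its rear bottom edge: the front edge rises when lifted and falls back by weight. Origin on the hinge axis, 250 mm behind the front edge, 14 mm above the bench; axes as the brooder's when shut. Shut, it rests on 6 mm feet at the front corners: a slot 6 mm high is open along the front.
- hood_lip (a point): Middle of the lower outer front edge of the hood, the edge that the wedge lifts. 14 mm above the bench when shut (6 mm above the base plate).
- wedge: Loose light wooden wedge 150 mm long (x), 40 wide (y), 0.1 kg, lying flat. Origin: centre of its underside; x to the thin end, z up. Rear 45 mm: level block 27 mm thick; then the top slopes evenly over 105 mm to a thin end 3 mm thick. It meets the hood's edge with the thin end 13 mm inside, then lifts it 1 mm per 4.4 mm pushed (5 to 15 N). Friction keeps it from sliding back.
- wedge_nose (a point): Middle of the bottom edge of the wedge's thin end, at wedge x = +0.075, z = 0.
- wedge_grip (a point): Inside the wedge's thick rear block, where to grip it across its 40 mm width: wedge x = -0.053, 20 mm above its underside.
- block: Flat wooden block of the same wood, 90 x 40 x 25 mm, even thickness, loose on the bench; not to be used. Origin: centre of its underside, x along its length. Wedge and block may lie in either's place.
- jar: Empty open glass jar, 66 mm across, 70 mm tall, loose on the bench. Origin: centre of its underside.
- basket: Open blue slatted plastic basket, 160 x 110 x 60 mm, loose on the bench. Origin: centre of its underside.
There are look-alikes about, which are no part of the job. Leave any red look-alike of the wedge alone.

How it is judged (in metres and radians):
At the end, for the whole second after the job is handed in: Hood edge 2.5 to 9.5 mm above shut, resting on the wedge (0.8 N+); thin end over 10 mm inside, within 45 mm of the middle; wedge flat (0.08 rad) on the plate, straight (0.3 rad), held by the fingers (3 N+); robot off the hood; all at rest (height (world z) of hood_lip between 0.0165 and 0.0235 m and x of wedge_nose in the frame of brooder above 0.01 m and y of wedge_nose in the frame of brooder between -0.045 and 0.045 m and height (world z) of wedge_nose below 0.013 m and angle between wedge's own z axis and vertical below 0.08 rad and angle between the x axis of wedge and the x axis of brooder, either way round below 0.3 rad and contact force between wedge and hood above 0.8 N and contact force between the fingers and wedge above 3 N and contact force between each of the fingers, the arm and hood below 0.3 N and linear speed of wedge below 0.01 m/s and angular speed of hood below 0.05 rad/s); the arm keeps its last pose, push and grip.
It fails at once if the robot itself touches the hood (contact force between any of the fingers, the arm and hood above 2 N).
It fails at once if the block, the jar or the basket is shoved more than 25 mm (distance of any of block, jar, basket from where it was at the start of the episode above 0.025 m).
It also fails if it takes over 40 s, if anything falls off the work surface, if the arm or the gripper's body presses on something with over 40 N, if the wrist force passes 120 N, or if a joint passes its speed limit or range.

## Working session

There is one attempt and no reset: what is moved stays moved. The work goes in short steps, Python scripts to look and compute and a shell command to move; the robot and the scene stay as the last step left them, time stands still between calls to the robot, and variables do not carry over. Pictures are saved under pics/ and viewed, at most 10 in all, crops included, and the job is handed in when it is done.

```bash
mkdir -p pics
cat > h.py <<'E'
import numpy as np, cv2
from rig import env, optics
def cal(n):
    c=optics.calibration(n); f=240/np.tan(np.radians(c["fov_y"])/2)
    return np.array([[f,0,c["cx"]],[0,f,c["cy"]],[0,0,1.]]),np.array(c["D"],float),np.array(c["T"])
def px2w(n,pts,z,C=None):
    K,D,T=C or cal(n)
    u=cv2.undistortPoints(np.array(pts,float).reshape(-1,1,2),K,D).reshape(-1,2)
    d=np.c_[u,np.ones(len(u))]@T[:3,:3].T; o=T[:3,3]
    z=np.broadcast_to(z,len(u))
    return o+d*((z-o[2])/d[:,2])[:,None]
def w2px(n,P,C=None):
    K,D,T=C or cal(n); R=T[:3,:3].T
    return cv2.projectPoints(np.array(P,float).reshape(-1,1,3),cv2.Rodrigues(R)[0],-R@T[:3,3],K,D)[0].reshape(-1,2)
def snap(n,f):
    im=cv2.cvtColor(optics.get_image(n),cv2.COLOR_RGB2BGR); cv2.imwrite("pics/"+f,im); return im
E
python3 - <<'E'
from h import *
np.set_printoptions(precision=4,suppress=True)
for n in("scene","side","wrist"):
    snap(n,n+"0.png"); print(n,cal(n)[2])
s=env.observe(); print(s["position"],s["tool_rot"],s["time_s"],env.hold_point_z)
E
```

```text
scene [[-0.1146  0.6806 -0.7237  1.3326]
 [ 0.9934  0.0721 -0.0895  0.1099]
 [-0.0087 -0.7291 -0.6843  0.8213]
 [ 0.      0.      0.      1.    ]]
side [[ 0.9993 -0.0247  0.0279  0.4933]
 [-0.0372 -0.6855  0.7271 -0.7891]
 [ 0.0012 -0.7276 -0.686   0.7908]
 [ 0.      0.      0.      1.    ]]
wrist [[ 0.3306  0.8978  0.2909  0.1075]
 [ 0.9438 -0.3143 -0.1026  0.5452]
 [-0.0007  0.3084 -0.9513  0.3745]
 [ 0.      0.      0.      1.    ]]
[0.1811 0.5191 0.2309] [[-0.9442  0.3295 -0.0006]
 [ 0.3295  0.9442 -0.001 ]
 [ 0.0003 -0.0011 -1.    ]] 0.15 0.0187
```

View pics/scene0.png

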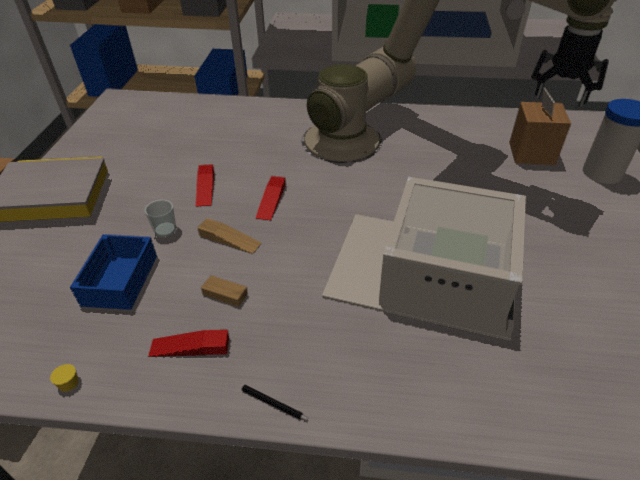

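View pics/side0.png

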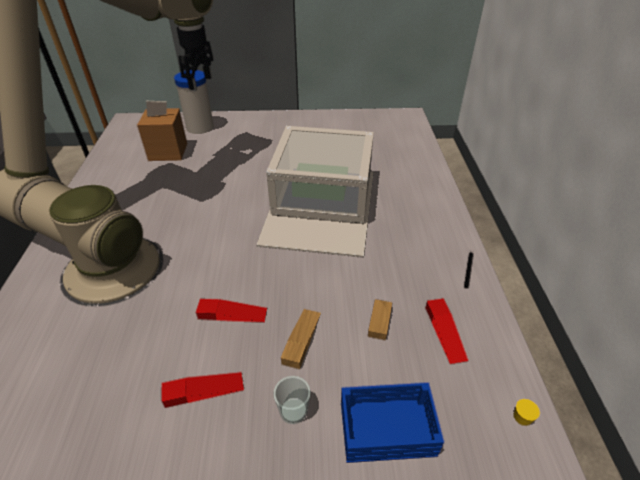

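Candidates for the wedge:
- Scene: wooden wedge (228,236), wooden flat block (224,290), red look-alikes at (205,185), (271,197) and (190,343).
- Side: wooden piece (300,337), block (380,318), reds at (232,311), (203,388) and (447,330).

I choose the longer, sloped wooden piece, scene (228,236) / side (300,337). The brooder's front plate faces -y, towards the side camera. I'll check the choice in close crops.

Run:
```python
import cv2,numpy as np
a=cv2.imread("pics/side0.png");b=cv2.imread("pics/scene0.png")
def c(im,x,y,w,h,s): return cv2.resize(im[y:y+h,x:x+w],None,fx=s,fy=s,interpolation=cv2.INTER_CUBIC)
# left: side wedge 265..345,295..375 x5 ; right: scene 190..270,205..285 x5
top=np.hstack([c(a,265,300,80,75,5),c(b,190,205,80,75,5)])
cv2.imwrite("pics/c1.png",top)
cv2.imwrite("pics/c2.png",c(a,245,190,140,75,5))
```

```text
(no output)
```

View pics/c1.png

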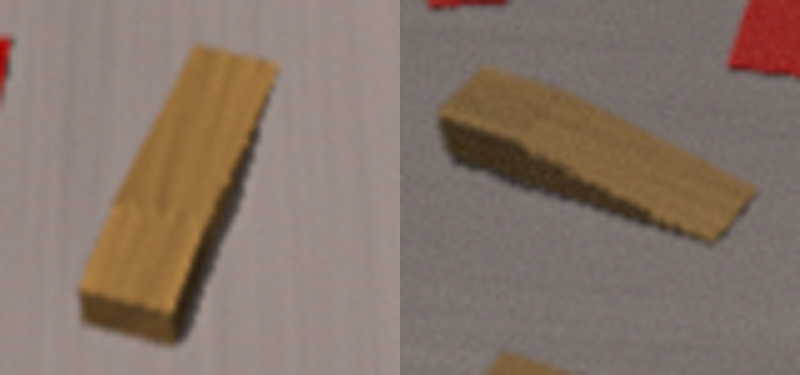

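View pics/c2.png

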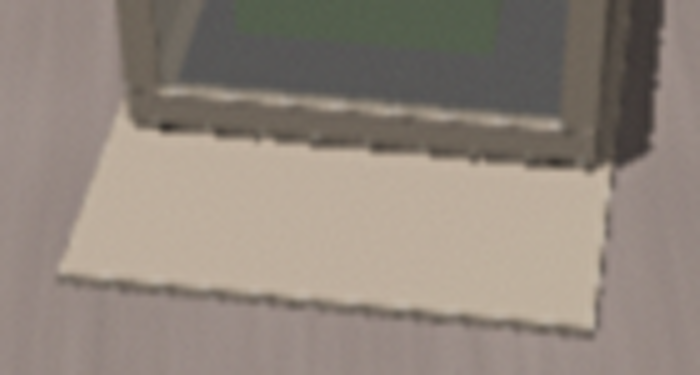

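Left crop: wedge in side view, thick end at the bottom left, thin end (197,46)-(279,66), with the ridge line where the slope starts. Right crop: the scene view confirms the slope. Second crop: plate front corners (62,272) and (597,328), hood lower front corners about (135,125) and (600,165). Next I fit both poses.

```bash
cat > fit.py <<'E'
from h import *
from scipy.optimize import least_squares
def fit(obs,x0):
    Cs={n:cal(n) for n in("scene","side")}
    def r(p):
        c,s=np.cos(p[2]),np.sin(p[2]); o=[]
        for n,L,uv in obs:
            P=[p[0]+c*L[0]-s*L[1],p[1]+s*L[0]+c*L[1],L[2]]
            o.append(w2px(n,[P],Cs[n])[0]-uv)
        return np.array(o).ravel()
    q=least_squares(r,x0,loss="soft_l1"); return q.x,r(q.x).reshape(-1,2)
E
python3 - <<'E'
from fit import *
np.set_printoptions(precision=4,suppress=True)
S=lambda x,y:np.array([265+x/5-.4,300+y/5-.4]); B=lambda x,y:np.array([190+x/5-.4,205+y/5-.4])
a=[("side",(-.075,.02,.027),S(80,290)),("side",(-.075,-.02,.027),S(178,307)),("side",(-.075,.02,0),S(82,323)),("side",(-.075,-.02,0),S(178,343)),
("side",(.075,.02,.003),S(197,46)),("side",(.075,-.02,.003),S(279,66)),
("scene",(.075,.02,.003),B(357,190)),("scene",(.075,-.02,.003),B(315,243)),("scene",(-.075,.02,.027),B(88,66)),("scene",(-.075,-.02,.027),B(40,113))]
w,e=fit(a,[.5,-.25,1.2]); print("wedge",w,np.degrees(w[2]));print(e.round(1).tolist())
H=lambda x,y:np.array([245+x/5-.4,190+y/5-.4])
b=[("side",(-.12,.14,.008),H(62,272)),("side",(-.12,-.14,.008),H(597,328)),("side",(0,.13,.014),H(133,125)),("side",(0,-.13,.014),H(600,165)),
("scene",(-.12,.14,.008),(361,216)),("scene",(-.12,-.14,.008),(325,298))]
p,e=fit(b,[.5,.0,1.5]); print("brooder",p,np.degrees(p[2]));print(e.round(1).tolist())
s=env.observe(); Rm=s["tool_rot"]
g=np.array([w[0]-.053*np.cos(w[2]),w[1]-.053*np.sin(w[2])]); print("grip",g,"tool rot yaw of x",np.degrees(np.arctan2(Rm[1][0],Rm[0][0])))
print("jar, basket, block", px2w("scene",[(164,231),(116,285)],0.0)[:,:2], px2w("scene",[(224,290)],0.012))
E
```

```text
wedge [ 0.4719 -0.2239  1.2501] 71.62776577383939
[[0.0, -1.1], [-0.6, 0.4], [0.5, -0.3], [-0.1, 0.6], [0.1, -0.9], [0.6, -1.1], [0.2, -0.6], [-0.1, -0.5], [-0.8, -0.5], [-0.9, 0.1]]
brooder [0.5159 0.1643 1.3907] 79.68325251800795
[[0.6, -1.2], [0.7, -1.7], [0.3, -1.7], [-0.2, -1.2], [-4.5, -1.7], [-1.1, -2.0]]
grip [ 0.4551 -0.2742] tool rot yaw of x 160.76105697938596
jar, basket, block [[ 0.4596 -0.39  ]
 [ 0.6413 -0.4325]] [[ 0.6414 -0.1914  0.012 ]]
```

```bash
R='{"linear":[-0.54,-0.69,0],"roll":0}'; python3 -m jog '[{"linear":[-0.54,-0.69,0],"roll":0},{"linear":[-0.54,-0.69,0],"roll":0},{"linear":[-0.54,-0.69,0],"roll":0},{"linear":[-0.54,-0.69,0],"roll":0},{"linear":[-0.54,-0.69,0],"roll":0},{"linear":[-0.54,-0.69,0],"roll":0},{"linear":[-0.54,-0.69,0],"roll":0},{"linear":[-0.54,-0.69,0],"roll":0},{"linear":[-0.54,-0.69,0],"roll":0},{"linear":[-0.54,-0.69,0],"roll":0},{"linear":[-0.54,-0.69,0],"roll":0},{"linear":[-0.54,-0.69,0],"roll":0}]'
python3 -m jog '[{"linear":[-0.54,-0.69,0],"roll":0},{"linear":[-0.54,-0.69,0],"roll":0},{"linear":[-0.54,-0.69,0],"roll":0},{"linear":[-0.54,-0.69,0],"roll":0},{"linear":[-0.54,-0.69,0],"roll":0},{"linear":[-0.54,-0.69,0],"roll":0},{"linear":[-0.54,-0.69,0],"roll":0},{"linear":[-0.54,-0.69,0],"roll":0},{"linear":[-0.54,-0.69,0],"roll":0},{"linear":[-0.54,-0.69,0],"roll":0},{"linear":[-0.54,-0.69,0],"roll":0},{"linear":[-0.54,-0.69,0],"roll":0}]'
python3 -m jog '[{"linear":[0,0,0],"roll":1},{"linear":[0,0,0],"roll":1},{"linear":[0,0,0],"roll":1},{"linear":[0,0,0],"roll":1},{"linear":[0,0,0],"roll":1},{"linear":[0,0,0],"roll":1},{"linear":[0,0,0],"roll":1},{"linear":[0,0,0],"roll":1},{"linear":[0,0,0],"roll":1}]'
python3 -m jog '[{"linear":[0,0,0],"roll":1},{"linear":[0,0,0],"roll":1},{"linear":[0,0,0],"roll":1},{"linear":[0,0,0],"roll":1},{"linear":[0,0,0],"roll":1},{"linear":[0,0,0],"roll":1},{"linear":[0,0,0],"roll":1},{"linear":[0,0,0],"roll":1},{"linear":[0,0,0],"roll":0.8},{"linear":[0,0,0],"roll":0}]'
python3 - <<'E'
from h import *
snap("wrist","w1.png"); snap("side","s1.png"); C=cal("wrist"); np.save("w1C.npy",C[2])
s=env.observe(); print(s["position"],s["tool_rot"],s["q"],s["time_s"])
E
```

```text
time_s: 1.15
position: [0.3168, 0.1196, 0.2314]
tool_rot: [[-0.944, 0.329, 0.0], [0.329, 0.944, 0.0], [-0.0, 0.0, -1.0]]
ft_force: [1.3, -0.4, -0.1]
grip_width: 0.0855
gripper_force: 0.0
time_s: 2.15
position: [0.4526, -0.2787, 0.2311]
tool_rot: [[-0.944, 0.33, -0.0], [0.33, 0.944, 0.0], [0.0, 0.0, -1.0]]
ft_force: [1.6, 0.6, -0.0]
grip_width: 0.0854
gripper_force: 0.0
time_s: 2.9
position: [0.4523, -0.2769, 0.2311]
tool_rot: [[-0.431, 0.902, -0.0], [0.902, 0.431, 0.0], [0.001, -0.0, -1.0]]
ft_force: [-0.6, 0.1, -0.8]
grip_width: 0.0853
gripper_force: 0.0
time_s: 3.73
position: [0.4523, -0.2769, 0.2311]
tool_rot: [[0.315, 0.949, -0.0], [0.949, -0.315, 0.0], [0.0, -0.001, -1.0]]
ft_force: [-0.3, 0.0, 0.4]
grip_width: 0.0851
gripper_force: 0.0
[ 0.45232818 -0.27689938  0.23115033] [[ 3.10780221e-01  9.50481733e-01 -3.59680925e-04]
 [ 9.50481788e-01 -3.10780134e-01  2.79779170e-04]
 [ 1.54143305e-04 -4.28820001e-04 -9.99999896e-01]] [-4.42721787e+01  1.98501943e+01  7.74323178e+01 -2.93128780e-03
  8.27434341e+01 -2.61655529e+01] 3.8333
```

View pics/w1.png

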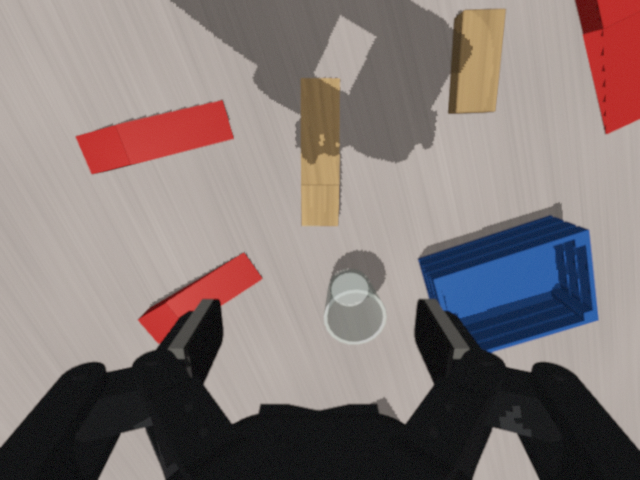

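View pics/s1.png

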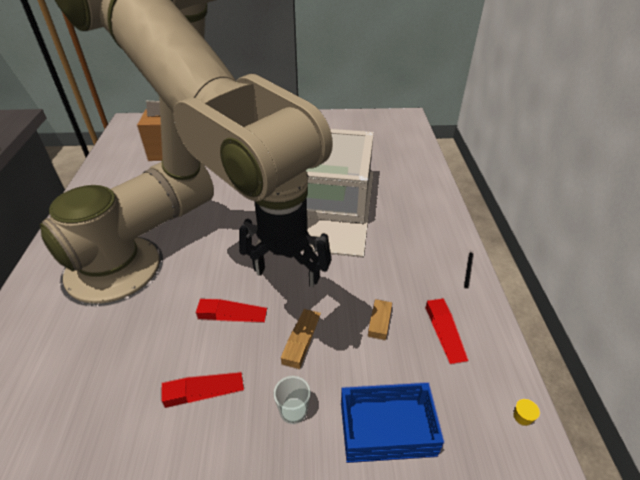

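The wrist picture shows the wedge almost exactly along the image columns. Its thick end is (302,226)-(339,226), the ridge is at row 184, and the thin end is (302,78)-(340,78). The side view shows no camera body on the gripper.

Run:
```python
from h import *
np.set_printoptions(precision=4,suppress=True)
K,D,_=cal("wrist"); C=(K,D,np.load("w1C.npy"))
P=px2w("wrist",[(302,226),(339,226),(302,184),(339,184),(302,78),(340,78)],[.027,.027,.027,.027,.003,.003],C); print(P)
m=(P[0::2]+P[1::2])/2; d=m[2]-m[0]; print(np.linalg.norm(d[:2]),np.linalg.norm(m[1]-m[0]),np.degrees(np.arctan2(d[1],d[0])))
u=d[:2]/np.linalg.norm(d[:2]); mid=(m[0]+m[2])[:2]/2; g=mid-.060*u
s=env.observe(); R=np.array(s["tool_rot"]); print("grip",g,"delta tool units",R.T@np.r_[g-s["position"][:2],.004-s["position"][2]]/.04, "yaw",np.degrees(np.arctan2(R[1,0],R[0,0])))
```

```text
[[ 0.4299 -0.2914  0.027 ]
 [ 0.468  -0.3039  0.027 ]
 [ 0.4447 -0.2484  0.027 ]
 [ 0.4814 -0.2604  0.027 ]
 [ 0.4777 -0.1493  0.003 ]
 [ 0.5145 -0.1613  0.003 ]]
0.14990630261007934 0.04549665254809849 71.68162157258344
grip [ 0.4537 -0.2834] delta tool units [-0.1457  0.0847  5.6787] yaw 71.8937432432127
```

```bash
python3 -m jog '[{"linear":[-0.15,0.08,0.5],"roll":0},{"linear":[0,0,0.8],"roll":0},{"linear":[0,0,0.8],"roll":0},{"linear":[0,0,0.8],"roll":0},{"linear":[0,0,0.8],"roll":0},{"linear":[0,0,0.8],"roll":0},{"linear":[0,0,0.6],"roll":0},{"linear":[0,0,0.4],"roll":0},{"linear":[0,0,0.17],"roll":0},{"linear":[0,0,0],"roll":0},{"linear":[0,0,0],"roll":0}]'
python3 -m jog '[{"linear":[0,0,0],"roll":0},{"linear":[0,0,0],"roll":0},{"linear":[0,0,0],"roll":0},{"linear":[0,0,0],"roll":0},{"linear":[0,0,0],"roll":0},{"linear":[0,0,0],"roll":0},{"linear":[0,0,0],"roll":0},{"linear":[0,0,0],"roll":0},{"linear":[0,0,0],"roll":0},{"linear":[0,0,0],"roll":0},{"linear":[0,0,0],"roll":0},{"linear":[0,0,0],"roll":0}]' -1 60
```

```text
time_s: 4.75
position: [0.4539, -0.2839, 0.0051]
tool_rot: [[0.312, 0.95, 0.0], [0.95, -0.312, -0.0], [-0.0, 0.001, -1.0]]
ft_force: [-0.8, -0.3, 0.9]
grip_width: 0.0853
gripper_force: 0.0
time_s: 5.75
position: [0.4539, -0.284, 0.0055]
tool_rot: [[0.313, 0.95, 0.001], [0.95, -0.313, -0.001], [-0.001, 0.002, -1.0]]
ft_force: [-0.0, 0.1, 6.2]
grip_width: 0.0391
gripper_force: 60.9
```

Gripped, width 39 mm. Now lift, turn to the brooder yaw and carry the wedge in front of the plate.

```bash
python3 -m jog '[{"linear":[0,0,-0.4],"roll":0},{"linear":[0,0,-0.6],"roll":0},{"linear":[0,0,-0.5],"roll":0},{"linear":[0,0,0],"roll":-0.8},{"linear":[0,0,0],"roll":-0.8},{"linear":[0,0,0],"roll":0}]'
python3 -m jog '[{"linear":[0.5,-0.05,0],"roll":0},{"linear":[0.8,-0.05,0],"roll":0},{"linear":[0.8,-0.05,0],"roll":0},{"linear":[0.8,-0.05,0],"roll":0},{"linear":[0.8,-0.05,0],"roll":0},{"linear":[0.8,-0.05,0],"roll":0},{"linear":[0.8,-0.05,0],"roll":0},{"linear":[0.8,-0.05,0],"roll":0},{"linear":[0.6,-0.05,0],"roll":0},{"linear":[0.4,-0.03,0],"roll":0},{"linear":[0,0,0],"roll":0},{"linear":[0,0,0],"roll":0}]'
python3 - <<'E'
from h import *
snap("wrist","w2.png"); np.save("w2C.npy",cal("wrist")[2]); im=snap("side","s2.png")
cv2.imwrite("pics/s2c.png",cv2.resize(im[110:270,190:400],None,fx=3.5,fy=3.5,interpolation=cv2.INTER_CUBIC))
E
```

```text
time_s: 6.25
position: [0.4536, -0.2837, 0.065]
tool_rot: [[0.175, 0.985, 0.0], [0.985, -0.175, -0.001], [-0.0, 0.001, -1.0]]
ft_force: [1.0, 0.2, -0.4]
grip_width: 0.0388
gripper_force: 60.3
time_s: 7.25
position: [0.4851, -0.0004, 0.0645]
tool_rot: [[0.177, 0.984, -0.0], [0.984, -0.177, -0.0], [-0.0, -0.0, -1.0]]
ft_force: [-0.3, -0.5, -1.6]
grip_width: 0.0388
gripper_force: 60.3
```

View pics/w2.png

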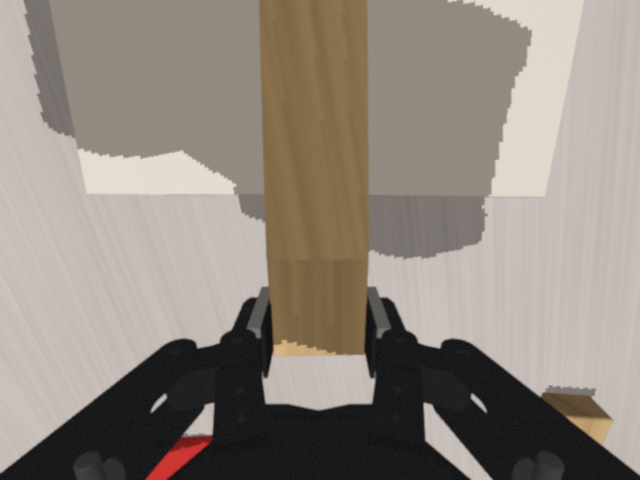

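View pics/s2c.png

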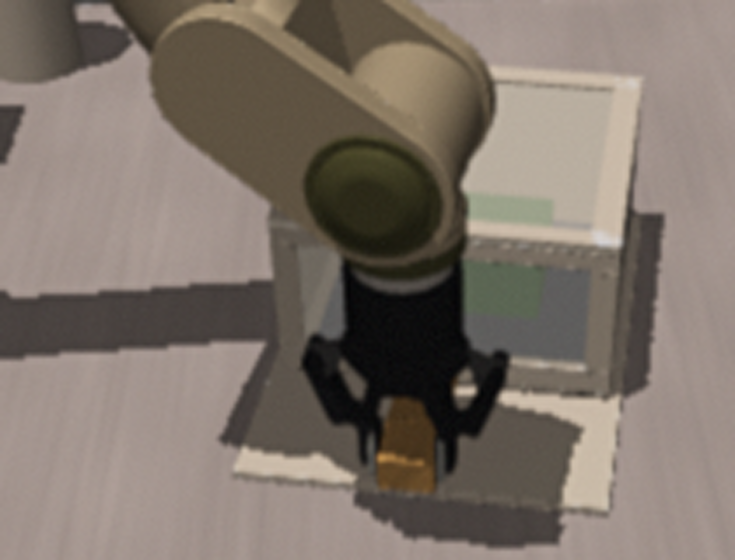

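Wrist view: plate front corners are (87,194) and (546,196); the wedge is straight in the grip, ridge at row 260 and tail at row 355. The edge is level in the image, so the yaw matches.

Run:
```python
from h import *
np.set_printoptions(precision=4,suppress=True)
K,D,_=cal("wrist"); C=(K,D,np.load("w2C.npy"))
L,R=px2w("wrist",[(87,194),(546,196)],.008,C)[:,:2]; v=(L-R)/np.linalg.norm(L-R); u=np.array([v[1],-v[0]])
print("width",np.linalg.norm(L-R),"yaw",np.degrees(np.arctan2(u[1],u[0])))
B=(L+R)/2+.12*u; print("B",B)
W=px2w("wrist",[(273,355),(366,355),(267,260),(368,260)],.086,C); print(np.linalg.norm(W[0]-W[1]),np.linalg.norm(W[0]-W[2]))
t=(W[0]+W[1])[:2]/2; s=env.observe(); T=np.array(s["tool_rot"])[:2,0]; n=t+.15*T
p=np.array(s["position"][:2]); print("nose from tail",[(n-B)@u,(n-B)@v],"from tcp",[(p+.1356*T-B)@u,(p+.1356*T-B)@v], "tail behind tcp",(p-t)@T)
```

```text
width 0.280630937252881 yaw 79.39192509376481
B [0.5146 0.1574]
0.040478887784753975 0.044473450053772616
nose from tail [np.float64(-0.02572269464024792), np.float64(-0.0008710775420864323)] from tcp [np.float64(-0.026095218338085324), np.float64(0.00033178143662629427)] tail behind tcp 0.014033490620817202
```

```bash
python3 -m jog '[{"linear":[0,0,0.4],"roll":0},{"linear":[0,0,0.4],"roll":0},{"linear":[0,0,0.3],"roll":0},{"linear":[0,0,0.1],"roll":0},{"linear":[0,0,0.07],"roll":0},{"linear":[0,0,0],"roll":0},{"linear":[0,0,0],"roll":0}]'
```

```text
time_s: 7.93
position: [0.4855, -0.0012, 0.0142]
tool_rot: [[0.179, 0.984, 0.001], [0.984, -0.179, -0.0], [-0.0, 0.001, -1.0]]
ft_force: [-0.1, -0.4, -1.0]
grip_width: 0.039
gripper_force: 60.4
```

```bash
python3 -m jog '[{"linear":[0,0,0.02],"roll":0},{"linear":[0,0,0],"roll":0},{"linear":[0,0,0],"roll":0}]'; python3 -m jog '[{"linear":[0.3,0,0.01],"roll":0},{"linear":[0.4,0,0],"roll":0},{"linear":[0.2,0,0],"roll":0},{"linear":[0,0,0],"roll":0},{"linear":[0,0,0],"roll":0}]'
```

```text
time_s: 8.18
position: [0.4856, -0.001, 0.0134]
tool_rot: [[0.178, 0.984, 0.001], [0.984, -0.178, -0.0], [-0.0, 0.001, -1.0]]
ft_force: [0.5, -1.9, 1.2]
grip_width: 0.0389
gripper_force: 60.5
time_s: 8.6
position: [0.4925, 0.0356, 0.0135]
tool_rot: [[0.177, 0.984, 0.003], [0.984, -0.177, 0.001], [0.001, 0.003, -1.0]]
ft_force: [0.7, 5.3, 8.2]
grip_width: 0.0393
gripper_force: 61.3
```

```bash
python3 -m jog '[{"linear":[0.1,0,0],"roll":0},{"linear":[0.1,0,0],"roll":0},{"linear":[0,0,0],"roll":0}]'; python3 -m jog '[{"linear":[0.1,0,0],"roll":0},{"linear":[0.1,0,0],"roll":0},{"linear":[0,0,0],"roll":0},{"linear":[0,0,0],"roll":0}]'
python3 - <<'E'
from h import *
a=cv2.imread("pics/scene0.png"); b=snap("scene","sc3.png"); np.random
w=lambda i:cv2.resize(i[170:340,320:540],None,fx=3.6,fy=3.5,interpolation=cv2.INTER_CUBIC)
cv2.imwrite("pics/sc3c.png",w(b)[:590,:790])
E
```

```text
time_s: 8.85
position: [0.4938, 0.0421, 0.0135]
tool_rot: [[0.177, 0.984, 0.002], [0.984, -0.177, -0.002], [-0.001, 0.002, -1.0]]
ft_force: [-0.1, -4.3, 9.1]
grip_width: 0.0391
gripper_force: 61.5
time_s: 9.18
position: [0.4952, 0.0498, 0.0135]
tool_rot: [[0.177, 0.984, 0.002], [0.984, -0.177, -0.001], [-0.001, 0.002, -1.0]]
ft_force: [-0.9, -5.2, 8.0]
grip_width: 0.0392
gripper_force: 61.4
```

View pics/sc3c.png

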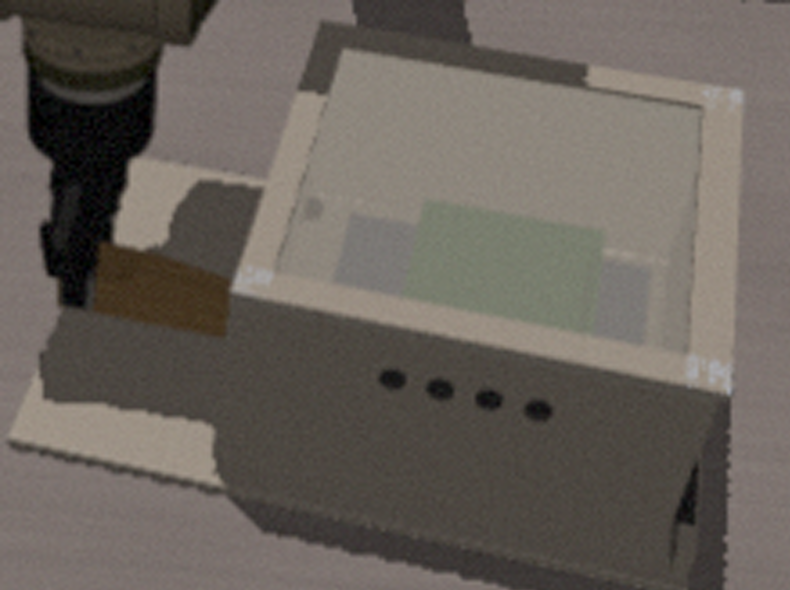

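The wedge is under the hood with the gripper well clear. Next I push to about x = 38 mm, then measure the lift from the holes in the hood's side panel and the top corner by image tracking.

```bash
python3 -m jog '[{"linear":[0.1,0,0],"roll":0},{"linear":[0.1,0,0],"roll":0},{"linear":[0.1,0,0],"roll":0},{"linear":[0,0,0],"roll":0},{"linear":[0,0,0],"roll":0},{"linear":[0,0,0],"roll":0}]'
cat > lift.py <<'E'
from h import *
from scipy.optimize import least_squares
a=cv2.imread("pics/scene0.png",0); 
import sys
b=cv2.imread("pics/"+sys.argv[1],0) if len(sys.argv)>1 else cv2.cvtColor(snap("scene","sc4.png"),cv2.COLOR_BGR2GRAY)
C=cal("scene"); u=np.array([np.cos(np.radians(79.5)),np.sin(np.radians(79.5)),0]); B=np.array([.515,.160,0]); v=np.array([-u[1],u[0],0])
hinge=B+.25*u+[0,0,.014]
# hole centroids on the side panel plane (brooder y=-.13)
def cen(g):
    out=[]
    for x,y in [(429,278.5),(442.5,281),(455.5,283.5),(469.5,286.5)]:
        x0,y0=int(x)-5,int(y)-5; r=g[y0:y0+11,x0:x0+11].astype(float); w=np.clip(np.median(r)*.8-r,0,None)
        yy,xx=np.mgrid[y0:y0+11,x0:x0+11]; out.append(((w*xx).sum()/w.sum(),(w*yy).sum()/w.sum()))
    return np.array(out)
ca,cb=cen(a),cen(b); print("shift",(cb-ca).round(2).tolist())
K,D,T=C; o=T[:3,3]; P0=hinge-.13*v
for p,q in zip(ca,cb):
    d=px2w("scene",[p],0,C)[0]-o; P=o+d*((P0-o)@v)/(d@v)
    def pr(t): # lift t at front edge
        th=t/.25; r=P-hinge; x,z=r@u,r[2]; y=r@v
        return w2px("scene",[hinge+y*v+(x*np.cos(th)+z*np.sin(th))*u+np.array([0,0,-x*np.sin(th)+z*np.cos(th)])],C)[0]
    t=least_squares(lambda t:pr(t[0])-p-(q-p),[.003],x_scale=.001,diff_step=1e-2).x[0]
    print("hole x %.3f z %.3f lift mm %.2f"%((P-B)@u,P[2],t*1e3))
E
python3 lift.py sc3.png; python3 lift.py
```

```text
time_s: 9.73
position: [0.4973, 0.0616, 0.0135]
tool_rot: [[0.177, 0.984, 0.002], [0.984, -0.177, -0.001], [-0.001, 0.002, -1.0]]
ft_force: [-0.7, -5.4, 7.5]
grip_width: 0.039
gripper_force: 61.4
shift [[0.73, -0.52], [0.65, -0.43], [0.49, -0.28], [0.73, -0.12]]
hole x 0.088 z 0.114 lift mm 2.79
hole x 0.113 z 0.114 lift mm 2.59
hole x 0.138 z 0.114 lift mm 1.98
hole x 0.163 z 0.114 lift mm 2.72
shift [[1.34, -0.97], [1.4, -0.8], [1.28, -0.55], [1.36, -0.32]]
hole x 0.088 z 0.114 lift mm 5.14
hole x 0.113 z 0.114 lift mm 5.33
hole x 0.138 z 0.114 lift mm 4.89
hole x 0.163 z 0.114 lift mm 5.16
```

The lift measures about 5.1 mm. It grew 2.6 mm over the 12 mm push, as the slope predicts, and the wrist sees the hood's load. Settle and hand in.

```bash
python3 -m jog '[{"linear":[0,0,0],"roll":0},{"linear":[0,0,0],"roll":0},{"linear":[0,0,0],"roll":0},{"linear":[0,0,0],"roll":0}]'; python3 -c "
from rig import env
print(env.close_job())"
```

```text
time_s: 10.12
position: [0.4973, 0.0616, 0.0135]
tool_rot: [[0.177, 0.984, 0.002], [0.984, -0.177, -0.001], [-0.001, 0.002, -1.0]]
ft_force: [-0.6, -4.6, 8.3]
grip_width: 0.0386
gripper_force: 61.4
the job is handed in; nothing more can be done
None
```

I handed the job in at 10.1 s with the wedge gripped flat on the plate and the hood's front edge about 5 mm up (measured from the scene camera); `close_job()` returned no verdict.

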